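Put the lids back on the baking canisters

ROBOT

A 6-joint arm with a two-finger parallel gripper is mounted at the origin on the work surface. World frame = base frame: x ahead of the robot, y to its left, z up, the work surface at z = 0. Lengths are in m, angles in rad, forces in N, time in s.
With the tool pointing down it reaches from about 0.25 to 0.725 m from the base axis. Payload 4 kg.
Tool frame: the origin (TCP) lies midway between the tips of the shut fingers; the grasp point (between the pads) lies 19 mm behind it; x points along the fingers, y is the direction in which the jaws open and shut, and the axes are right-handed (so a half turn about x gives the same grasp; the last joint's range is limited). The gripper opens to 85 mm and grips with 20 to 120 N. Pads are 22 mm wide; open, the fingers measure 114 mm over their backs; the gripper's body (76 mm by 85 mm) begins 54 mm behind the grasp point. The pads swing forward as they close: fully open they stand 13 mm farther back than shut.
Start: joints at [1.208, 0.241, 0.005, 1.335, 0, 1.571], TCP at [0.177, 0.467, 0.231] pointing down, gripper open.
Joint ranges: [-2.72, 2.72], [-1.05, 1.87], [-1.09, 1.28], [-1.99, 2.15], [-1.42, 1.44], [-3.14, 3.14]. Speed limits (rad/s): [2.79, 2.79, 3.14, 3.14, 3.14, 3.14].

INTERFACE

Orientations are given as a unit quaternion [x, y, z, w].
In Python, from workcell import * gives the robot as it stands.
- The arm moves only by the tool play_rows, never from a script. Its argument "plan" is a list of rows, each a list of 7 numbers: the shift along the tool's x, y, z in mm, then the turn, a rotation vector about the tool's x, y, z in rad, then the closure, from -1 (fully open) to 1 (shut). In form: [[x, y, z, rx, ry, rz, grip], ...]. A call has 1 to 20 rows; each row shifts and turns the commanded pose from where the row before left it, along the tool's axes as they then stand; what a row does not reach is not made up. A row lasts 1/12 s, in which the tool goes at most 41.7 mm and 7.16 degrees, less where a joint would pass 70% of its speed; a pose out of reach is approached as far as the arm can. A call with a gripper value outside its range is refused whole. The fingers move at their own pace and stop on an object; the grip force is fixed at half the most. Time passes only in rows, so rows that do not move let the fingers close. It gives the time, the measured TCP pose, the force and the opening at its end, in the units of the state.
- get_obs(): the state, without advancing time (a new reading comes with each control period).
- camera(name): name is "side" or "top" or "wrist"; returns a dict with "frame" (480x640x3 uint8, red, green, blue), "depth" (480x640 float32, m along the optical axis (not along the pixel's ray), 0 where there is no reading), "fx", "fy", "cx", "cy" (pixels), "camera_from_world" (4x4, takes a point from world to camera coordinates). Camera axes: x right, y up, looking along -z (the intrinsics and any distortion apply to the point x, -y, -z); pixel columns grow to the right and rows downward; lengths in m; the calibration is good to about 2 mm. A picture is of the moment at which its call begins.
- job_done(): hands the job in, once; it reports no verdict.
Trained networks look in a picture, given as the dict that the camera call returned (one of the last four; its "shot" number tells which), for a name from the list of things; names that differ only in an ending like _2 or _b are one class to them, and where a whole thing is asked for, a point or a joint stands for the part that bears it (a point fixed in the world has none). Each returns a list of dicts, best first, with "confidence" (0 to 1); they miss things now and then, are a little off and sometimes report something else, mostly with a low value. They report only what shows in the picture. A call takes as long as a camera call. They do not tell look-alikes from the thing itself.
- search_frame(thing, picture): "centre" ([x, y, z] in m, in world coordinates, good to about 4 mm: the middle of the surface that is visible of it).
- pinpoint(thing, picture): "centre" ([x, y, z] in m, in world coordinates, good to about 4 mm: a listed point, or the origin of a listed thing).
The state is a dict: "clock": time; "joint_pos": joint angles; "joint_vel": joint speeds; "tau": joint torques, N m; "eef_pos": TCP position; "tool_rot": TCP orientation; "ft_force": force on the tool from outside, world axes, zero at the start; "ft_torque": the same for the moment, N m; "grip_width": finger opening in m.
Only numpy, scipy, OpenCV 4.12 (cv2) and the standard library are available. Lean on these libraries where they do the work, as an engineer would, in place of code of your own. Each camera call takes 0.05 s, during which the arm holds its last target. There are 200 camera calls.

TASK

Baking is over and the four canisters stand open: put each one's own lid, the one of the same colour, back on it, set down gently so that it sits fully home and level. Leave the canisters standing where they are, and do not knock the little hinged jar or the egg in its cup that stand among the lids.

Things in the scene. Friction and masses are not known exactly. Their poses are not given: they have to be found in the camera images.
- blue_lid: loose round lid: cobalt blue disc 100 mm across, pale-wood knob on top, cream plug below. Origin: centre of the plug's underside; z up through the knob (starts lying knob up). Plug z 0 to 12 mm, tapering from 70 mm across at the bottom to 85 at the top; disc z 12 to 19; round knob z 19 to 43, 24 mm across (18 at its neck). About 130 g
- blue_canister: loose open round canister glazed cobalt blue, 100 mm across outside, 116 mm high, wall 5 mm, mouth 90 mm across; takes the cobalt blue lid, whose disc then rests on its rim (lid origin 104 mm above canister origin). Origin: centre of the underside, z up. About 536 g
- yellow_lid: loose round lid: mustard yellow disc 92 mm across, pale-wood knob on top, cream plug below. Origin: centre of the plug's underside; z up through the knob (starts lying knob up). Plug z 0 to 12 mm, tapering from 62 mm across at the bottom to 77 at the top; disc z 12 to 19; round knob z 19 to 43, 24 mm across (18 at its neck). About 120 g
- yellow_canister: loose open round canister glazed mustard yellow, 92 mm across outside, 106 mm high, wall 5 mm, mouth 82 mm across; takes the mustard yellow lid, whose disc then rests on its rim (lid origin 94 mm above canister origin). Origin: centre of the underside, z up. About 502 g
- red_lid: loose round lid: brick red disc 84 mm across, pale-wood knob on top, cream plug below. Origin: centre of the plug's underside; z up through the knob (starts lying knob up). Plug z 0 to 12 mm, tapering from 54 mm across at the bottom to 69 at the top; disc z 12 to 19; round knob z 19 to 43, 24 mm across (18 at its neck). About 110 g
- red_canister: loose open round canister glazed brick red, 84 mm across outside, 96 mm high, wall 5 mm, mouth 74 mm across; takes the brick red lid, whose disc then rests on its rim (lid origin 84 mm above canister origin). Origin: centre of the underside, z up. About 468 g
- grey_lid: loose round lid: charcoal grey disc 76 mm across, pale-wood knob on top, cream plug below. Origin: centre of the plug's underside; z up through the knob (starts lying knob up). Plug z 0 to 12 mm, tapering from 46 mm across at the bottom to 61 at the top; disc z 12 to 19; round knob z 19 to 43, 24 mm across (18 at its neck). About 100 g
- grey_canister: loose open round canister glazed charcoal grey, 76 mm across outside, 86 mm high, wall 5 mm, mouth 66 mm across; takes the charcoal grey lid, whose disc then rests on its rim (lid origin 74 mm above canister origin). Origin: centre of the underside, z up. About 434 g
- hinged_jar: bystander among the lids: small white ceramic jar with its own hinged cover shut by a wire clip, 68 mm across, 69 mm high. Origin: centre of the underside, z up. Stays where it is
- egg_cup: bystander among the lids: brown egg standing in a lilac egg cup (one piece), 50 mm across, 74 mm high. Origin: centre of the underside, z up. Stays where it is
There are look-alikes about, which are no part of the job. There is more than one size of the blue_lid; the one meant has the size given above. Leave any turquoise look-alike of the red_lid alone.

How it is judged:
By the outcome, as a careful person would: the job done as asked, in the order asked, and still so for the second after the job is handed in, with the robot touching nothing.
It also fails if it takes over 115 s, if anything falls off the work surface, if the arm or the gripper's body presses on something with over 40 N, if the wrist force passes 120 N, or if a joint passes its speed limit or range.

## Working session

There is one attempt and no reset: what is moved stays moved. The work goes in short steps, Python scripts to look and compute and a tool call to move; the robot and the scene stay as the last step left them, time stands still between calls to the robot, and variables do not carry over. Pictures are saved under pics/ and viewed, about 12 in all and at most 16, crops included, and the job is handed in when it is done.

Besides the shell and the picture viewer there is one more tool, called after "Request:" in YAML: its name, and indented under it one key for each argument. play_rows: Moves the arm, as the interface text tells. Its arguments: {"type":"object","properties":{"plan":{"type":"array","items":{"type":"array","items":{"type":"number"}}}},"required":["plan"]}

```bash
mkdir -p pics
python3 - <<'E'
from workcell import *
import cv2,numpy as np
o=get_obs();print({k:np.round(v,3).tolist() for k,v in o.items()})
for n in("top","side"):
    p=camera(n);cv2.imwrite(f"pics/{n}0.png",p["frame"][...,::-1]);print(n,p["fx"],p["cx"],p["cy"],np.round(p["camera_from_world"],3).tolist(),[k for k in p])
    for t in "blue_lid yellow_lid red_lid grey_lid blue_canister yellow_canister red_canister grey_canister hinged_jar egg_cup".split():
        print(t,[(np.round(d["centre"],3).tolist(),round(d["confidence"],2)) for d in pinpoint(t,p)])
E
```

```text
{'clock': 0.0, 'joint_pos': [1.208, 0.241, 0.004, 1.335, -0.0, 1.571], 'joint_vel': [0.001, -0.001, 0.0, 0.002, 0.0, 0.0], 'tau': [0.001, -37.231, 25.241, 0.017, 0.0, 0.0], 'eef_pos': [0.177, 0.467, 0.23], 'tool_rot': [0.127, 0.696, -0.128, 0.695], 'ft_force': [0.324, -0.148, 1.086], 'ft_torque': [-0.04, 0.021, -0.036], 'grip_width': 0.086}
top 462.7325150778444 322.26088350141606 245.053678139484 [[-0.001, -1.0, 0.007, 0.029], [0.991, -0.0, 0.136, -0.479], [-0.136, 0.007, 0.991, -1.019], [0.0, 0.0, 0.0, 1.0]] ['frame', 'depth', 'fx', 'fy', 'cx', 'cy', 'camera_from_world', 'shot']
blue_lid [([0.462, 0.293, 0.003], 0.88), ([0.287, 0.339, 0.003], 0.84)]
yellow_lid [([0.467, -0.297, 0.002], 0.85)]
red_lid [([0.444, 0.056, -0.003], 0.96), ([0.31, 0.14, 0.001], 0.74)]
grey_lid [([0.48, 0.182, 0.002], 0.75), ([0.466, -0.297, -0.002], 0.17)]
blue_canister [([0.609, -0.297, 0.001], 0.69), ([0.479, 0.18, 0.002], 0.37)]
yellow_canister [([0.639, -0.091, 0.001], 0.59)]
red_canister []
grey_canister [([0.616, 0.288, 0.002], 0.69)]
hinged_jar [([0.442, -0.178, -0.003], 0.89)]
egg_cup [([0.449, -0
[... 162 characters left out ...]
6, -0.88], [0.0, 0.0, 0.0, 1.0]] ['frame', 'depth', 'fx', 'fy', 'cx', 'cy', 'camera_from_world', 'shot']
blue_lid [([0.284, 0.339, -0.001], 0.79), ([0.466, 0.292, -0.001], 0.67), ([0.47, -0.301, 0.0], 0.29)]
yellow_lid [([0.471, -0.299, 0.0], 0.68)]
red_lid [([0.447, 0.057, -0.001], 0.73), ([0.312, 0.134, 0.003], 0.61)]
grey_lid [([0.481, 0.178, -0.003], 0.76), ([0.449, 0.056, -0.002], 0.65)]
blue_canister [([0.608, -0.299, -0.007], 0.97)]
yellow_canister [([0.638, -0.089, -0.001], 0.55)]
red_canister [([0.632, 0.1, 0.002], 0.57)]
grey_canister [([0.617, 0.289, -0.002], 0.94)]
hinged_jar [([0.444, -0.18, 0.003], 0.79)]
egg_cup [([0.446, -0.061, -0.001], 0.92), ([0.638, -0.091, 0.001], 0.26)]
```

View pics/top0.png

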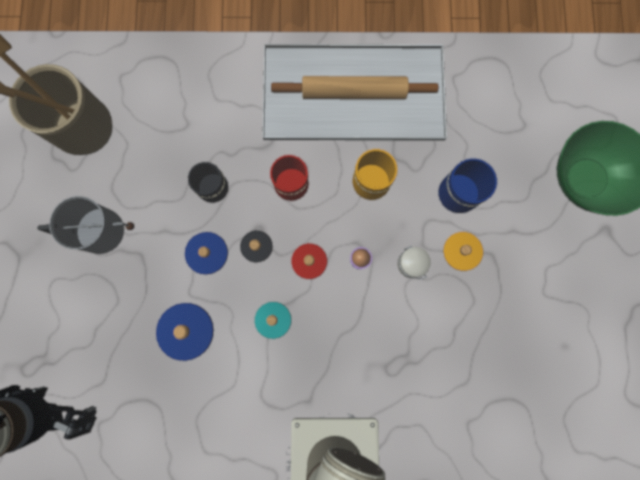

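View pics/side0.png

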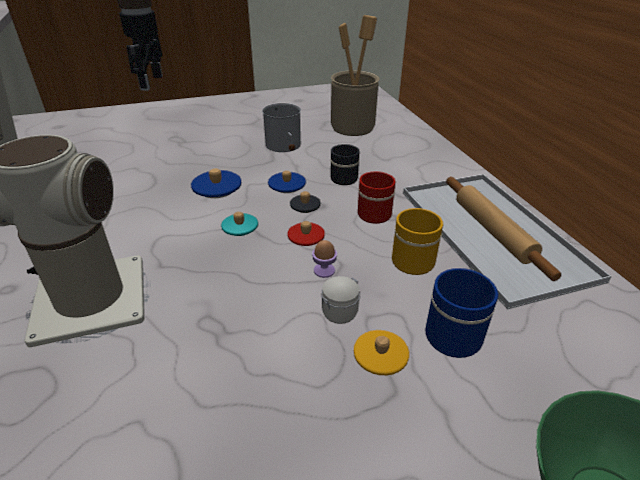

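The top view shows the lids in a row: the blue lid is at px (206,253), about 99 mm across, and the bigger look-alike is at (185,331). Grey is at (257,246), red at (309,261) and yellow at (463,251). The egg (361,257) and jar (414,262) stand among them, and the turquoise lid is at (273,320). Canisters: grey (208,182), red (290,177), yellow (375,174), blue (468,186). Next I measure them precisely from depth.

```bash
cat > h.py <<'E'
from workcell import *
import cv2,numpy as np
from scipy.optimize import least_squares
L={"blue":(.464,.293),"yellow":(.469,-.298),"red":(.446,.057),"grey":(.480,.180)}
C={"blue":(.608,-.298),"yellow":(.638,-.090),"red":(.632,.100),"grey":(.617,.289)}
D={"blue":(.100,.116),"yellow":(.092,.106),"red":(.084,.096),"grey":(.076,.086)}
def cloud(p):
    d=p["depth"];v,u=np.nonzero(d>0);z=d[v,u]
    P=np.c_[(u-p["cx"])*z/p["fx"],-(v-p["cy"])*z/p["fy"],-z]
    M=p["camera_from_world"];return (P-M[:3,3])@M[:3,:3]
def circ(Q,R,c0):
    return least_squares(lambda c:np.hypot(*(Q-c).T)-R,c0,loss="soft_l1",f_scale=.002).x
def near(W,c,r):return W[np.hypot(*(W[:,:2]-c).T)<r]
def lid(W,c,R,base=0):
    N=near(W,c,R+.012);N=N[(N[:,2]>base+.011)&(N[:,2]<base+.05)]
    d=N[N[:,2]<base+.023]; h=cv2.convexHull(d[:,:2].astype(np.float32))[:,0]
    ce=circ(h,R,c)
    k=near(W,c,.025);k=k[(k[:,2]>base+.027)&(k[:,2]<base+.05)]
    s=least_squares(lambda q:np.linalg.norm(k-q,axis=1)-.012,[*ce,base+.031],loss="soft_l1",f_scale=.002).x
    return ce,np.median(d[:,2]),s
def can(W,c,R,H):
    N=near(W,c,R+.015);N=N[(N[:,2]>H-.005)&(N[:,2]<H+.008)]
    return circ(N[:,:2],R-.0025,c),np.percentile(N[:,2],[50,90]),len(N)
E
python3 - <<'E'
from h import *
for n in("top","side"):
    W=cloud(camera(n));g=W[np.abs(W[:,2])<.01];print(n,"table z",np.round(np.median(near(g,(.5,0),.3)[:,2]),4))
    for k in D:
        try:
            print(k,"lid",*[np.round(x,4).tolist() for x in lid(W,L[k],D[k][0]/2)],"can",*[np.round(x,4).tolist() for x in can(W,C[k],D[k][0]/2,D[k][1])])
        except Exception as e:print(k,e)
from scipy.spatial.transform import Rotation as R
print(R.from_quat(get_obs()["tool_rot"]).as_matrix().round(3))
E
```

```text
top table z -0.0001
blue lid [0.4626, 0.2957] 0.0186 [0.4623, 0.2955, 0.0335] can [0.6063, -0.2951] [0.1148, 0.1172] 365
yellow lid [0.4666, -0.2973] 0.0183 [0.4669, -0.2974, 0.0333] can [0.6344, -0.088] [0.1049, 0.1074] 316
red lid [0.4438, 0.0585] 0.0185 [0.4439, 0.0578, 0.0338] can [0.6283, 0.1016] [0.0952, 0.0977] 280
grey lid [0.4783, 0.1806] 0.0185 [0.4782, 0.1811, 0.0334] can [0.6194, 0.2868] [0.0851, 0.0876] 256
side table z -0.0003
blue lid [0.4645, 0.2906] 0.018 [0.4658, 0.2944, 0.0327] can [0.6091, -0.2982] [0.1149, 0.1164] 614
yellow lid [0.4698, -0.3] 0.0186 [0.47, -0.2991, 0.033] can [0.6373, -0.091] [0.1046, 0.1062] 329
red lid [0.4467, 0.055] 0.0183 [0.4468, 0.0567, 0.0329] can [0.6311, 0.0993] [0.0944, 0.0962] 210
grey lid [0.4805, 0.177] 0.0181 [0.4818, 0.179, 0.0329] can [0.6222, 0.2846] [0.0842, 0.086] 136
[[ 0.     0.355  0.935]
 [ 0.     0.935 -0.355]
 [-1.     0.    -0.   ]]
```

Request:
play_rows:
  plan:
    - [0,0,0,0.1208,0,0,0]
    - [0,0,0,0.1208,0,0,0]
    - [0,0,0,0.1208,0,0,0]
    - [0,0,0,0.1208,0,0,0]
    - [0,0,0,0.1208,0,0,0]
    - [0,0,0,0.1208,0,0,0]
    - [0,0,0,0.1208,0,0,0]
    - [0,0,0,0.1208,0,0,0]
    - [0,0,0,0.1208,0,0,0]
    - [0,0,0,0.1208,0,0,0]
    - [0,28.7,17.2,0,0,0,0]
    - [0,28.7,17.2,0,0,0,0]
    - [0,28.7,17.2,0,0,0,0]
    - [0,28.7,17.2,0,0,0,0]
    - [0,28.7,17.2,0,0,0,0]
    - [0,28.7,17.2,0,0,0,0]
    - [0,28.7,17.2,0,0,0,0]
    - [0,28.7,17.2,0,0,0,0]
    - [0,28.7,17.2,0,0,0,0]
    - [0,28.7,17.2,0,0,0,0]

```text
clock: 2.87
eef_pos: [0.4658, 0.2944, 0.2314]
tool_rot: [0.5, 0.5, -0.5, 0.5]
ft_force: [-0.1, 1.3, 0.4]
grip_width: 0.0428
```

Request:
play_rows:
  plan:
    - [30,-1.8,0,0,0,0,0]
    - [35,0,0,0,0,0,0]
    - [35,0,0,0,0,0,0]
    - [35,0,0,0,0,0,0]
    - [30,0,0,0,0,0,0]
    - [15,0,0,0,0,0,0]
    - [10,0,0,0,0,0,0]
    - [10,0,0,0,0,0,0]
    - [6,0,0,0,0,0,0]
    - [3,0,0,0,0,0,0]
    - [0,0,0,0,0,0,0]

```text
clock: 3.78
eef_pos: [0.4629, 0.2957, 0.0225]
tool_rot: [0.5, 0.5, -0.5, 0.5]
ft_force: [0.0, -0.4, 0.8]
grip_width: 0.0427
```

Run:
```python
from h import *
a=[]
for n in("wrist","side"):
    f=camera(n)["frame"][...,::-1]
    a.append(f if n=="wrist" else cv2.resize(f[80:280,160:400],(576,480)))
cv2.imwrite("pics/g1.png",cv2.resize(np.hstack(a),(800,316)))
```

```text
(no output)
```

View pics/g1.png

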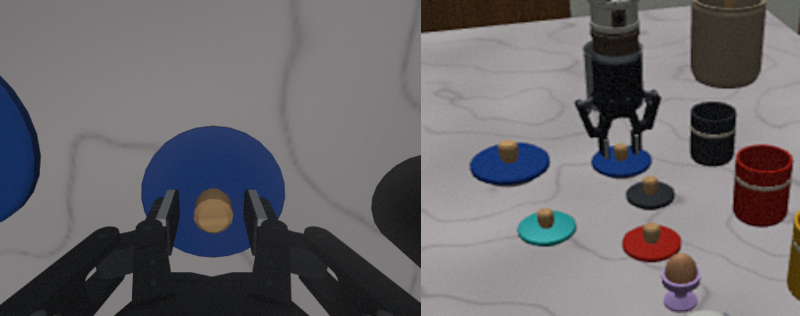

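The picture shows the blue lid's knob (213,210) midway between the pads, with the fingers clear of the disc. I close and lift.

Request:
play_rows:
  plan:
    - [0,0,0,0,0,0,1]
    - [0,0,0,0,0,0,1]
    - [0,0,0,0,0,0,1]
    - [0,0,0,0,0,0,1]
    - [0,0,0,0,0,0,1]
    - [0,0,0,0,0,0,1]
    - [-5,0,0,0,0,0,1]
    - [-10,0,0,0,0,0,1]
    - [-30,0,0,0,0,0,1]
    - [-35,0,0,0,0,0,1]
    - [-35,0,0,0,0,0,1]
    - [-35,0,0,0,0,0,1]
    - [-35,0,0,0,0,0,1]
    - [-20,0,0,0,0,0,1]

```text
clock: 5.05
eef_pos: [0.4636, 0.2961, 0.2324]
tool_rot: [0.502, 0.5, -0.498, 0.5]
ft_force: [0.8, -0.1, -0.5]
grip_width: 0.0213
```

Request:
play_rows:
  plan:
    - [0,5,20,0,0,0,1]
    - [0,9,36,0,0,0,1]
    - [0,9,36,0,0,0,1]
    - [0,9,36,0,0,0,1]
    - [0,9,36,0,0,0,1]
    - [0,9,36,0,0,0,1]
    - [0,9,36,0,0,0,1]
    - [0,9,36,0,0,0,1]
    - [0,9,36,0,0,0,1]
    - [0,9,36,0,0,0,1]
    - [0,9,36,0,0,0,1]
    - [0,9,36,0,0,0,1]
    - [0,9,36,0,0,0,1]
    - [0,9,36,0,0,0,1]
    - [0,9,36,0,0,0,1]
    - [0,9,36,0,0,0,1]
    - [0,9,36,0,0,0,1]
    - [0,4,17,0,0,0,1]
    - [0,0,0,0,0,0,1]
    - [0,0,0,0,0,0,1]

```text
clock: 6.72
eef_pos: [0.615, -0.3186, 0.2265]
tool_rot: [-0.5, -0.5, 0.501, -0.499]
ft_force: [0.1, 0.0, -1.1]
grip_width: 0.0217
```

```bash
cat > held.py <<'E'
# usage: held.py colour : held lid disc vs the canister rim below, per camera
from h import *
import sys
k=sys.argv[1];R=D[k][0]/2
o=get_obs();e=o["eef_pos"];print(np.round(e,4),round(o["grip_width"],4),np.round(o["ft_force"],1))
for n in("top","side"):
    p=camera(n);cv2.imwrite(f"pics/held_{k}_{n}.png",p["frame"][...,::-1]);W=cloud(p)
    N=near(W,e[:2],R+.02);N=N[(N[:,2]>e[2]-.035)&(N[:,2]<e[2]+.006)]
    print(n,"pts",len(N),np.percentile(N[:,2],[5,50,95]).round(4))
    d=N[N[:,2]<e[2]+.003]
    h=cv2.convexHull(d[:,:2].astype(np.float32))[:,0]
    A=np.c_[d[:,:2]-e[:2],np.ones(len(d))];pl=np.linalg.lstsq(A,d[:,2],rcond=None)[0]
    print("  disc centre-eef",((circ(h,R,e[:2])-e[:2])*1e3).round(1),"plane",pl.round(4),"hull span mm",((d.max(0)-d.min(0))*1e3).round(0))
    print("  pinpoint lid",[(np.round(q["centre"],3).tolist(),round(q["confidence"],2)) for q in pinpoint(k+"_lid",p)][:3])
    try:print("  rim",can(W,C[k],R,D[k][1])[0].round(4))
    except Exception as x:print(x)
E
python3 held.py blue
python3 - <<'E'
import cv2,numpy as np
import h
f=h.camera("wrist")["frame"][...,::-1];s=cv2.imread("pics/held_blue_side.png")[150:390,320:640]
cv2.imwrite("pics/p2.png",cv2.resize(np.hstack([f,cv2.resize(s,(640,480))]),(800,300)))
E
```

```text
[ 0.615  -0.3186  0.2265] 0.0217 [ 0.1  0.  -1.1]
top pts 1208 [0.2179 0.221  0.2238]
  disc centre-eef [-1.7  0.6] plane [ 0.0034 -0.0117  0.2211] hull span mm [99. 91. 16.]
  pinpoint lid [([0.61, -0.318, 0.204], 0.65), ([0.287, 0.337, 0.001], 0.6), ([0.445, 0.057, -0.002], 0.23)]
  rim [ 0.6064 -0.2952]
side pts 1980 [0.2178 0.2221 0.2237]
  disc centre-eef [ 1.2 -0.3] plane [0.0156 0.022  0.2221] hull span mm [100.  99.  27.]
  pinpoint lid [([0.615, -0.318, 0.203], 0.79), ([0.282, 0.336, -0.0], 0.66), ([0.447, 0.057, -0.001], 0.6)]
  rim [ 0.6091 -0.2982]
```

View pics/p2.png

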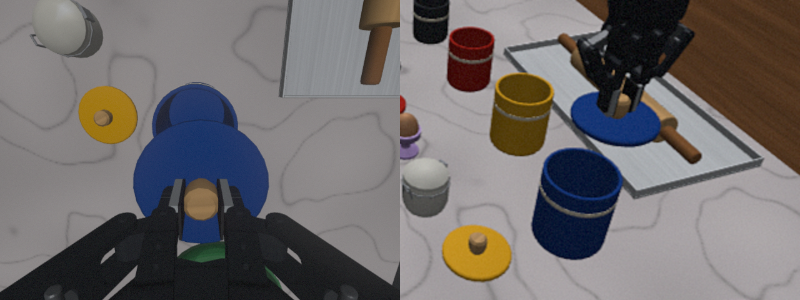

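The lid is held level on its knob and sits about 22 mm beyond the canister in y. I shift it over and lower partway.

Request:
play_rows:
  plan:
    - [0,-2,-7.7,0,0,0,1]
    - [0,-3,-8,0,0,0,1]
    - [0,-2,-6,0,0,0,1]
    - [15,0,0,0,0,0,1]
    - [25,0,0,0,0,0,1]
    - [20,0,0,0,0,0,1]
    - [10,0,0,0,0,0,1]
    - [5,0,0,0,0,0,1]
    - [0,0,0,0,0,0,1]
    - [0,0,0,0,0,0,1]

```text
clock: 7.8
eef_pos: [0.6091, -0.2958, 0.1533]
tool_rot: [0.5, 0.5, -0.5, 0.5]
ft_force: [-0.5, -0.1, -0.4]
grip_width: 0.0213
```

```bash
python3 held.py blue
```

```text
[ 0.6091 -0.2958  0.1533] 0.0213 [-0.5 -0.1 -0.4]
top pts 975 [0.1444 0.1478 0.1507]
  disc centre-eef [-1.6 -0.1] plane [ 0.0122 -0.0117  0.1479] hull span mm [100.  84.  37.]
  pinpoint lid [([0.288, 0.337, 0.003], 0.7), ([0.606, -0.298, 0.132], 0.59)]
  rim [ 0.6066 -0.2953]
side pts 1753 [0.1448 0.149  0.1506]
  disc centre-eef [ 1.1 -2.3] plane [0.0173 0.0157 0.149 ] hull span mm [100. 100.  15.]
  pinpoint lid [([0.609, -0.298, 0.131], 0.65), ([0.287, 0.339, -0.0], 0.65)]
  rim [ 0.6093 -0.2979]
```

Request:
play_rows:
  plan:
    - [5,-0.9,0.3,0,0,0,1]
    - [5,0,0,0,0,0,1]
    - [5,0,0,0,0,0,1]
    - [3,0,0,0,0,0,1]
    - [2,0,0,0,0,0,1]
    - [2,0,0,0,0,0,1]
    - [1,0,0,0,0,0,1]
    - [1,0,0,0,0,0,1]
    - [0.5,0,0,0,0,0,1]
    - [0,0,0,0,0,0,1]
    - [0,0,0,0,0,0,1]

```text
clock: 8.92
eef_pos: [0.6079, -0.2962, 0.128]
tool_rot: [0.5, 0.5, -0.5, 0.5]
ft_force: [-0.1, -0.3, -1.3]
grip_width: 0.0217
```

Request:
play_rows:
  plan:
    - [0.5,0,0,0,0,0,1]
    - [0.5,0,0,0,0,0,1]
    - [0,0,0,0,0,0,1]

```text
clock: 9.17
eef_pos: [0.6079, -0.2963, 0.1277]
tool_rot: [0.5, 0.5, -0.5, 0.5]
ft_force: [-1.8, 0.8, 2.3]
grip_width: 0.0218
```

Light contact now, about 3.5 N on the rim. I release and rise.

Request:
play_rows:
  plan:
    - [0,0,0,0,0,0,0.3]
    - [0,0,0,0,0,0,0.1]
    - [0,0,0,0,0,0,0]
    - [0,0,0,0,0,0,0]
    - [-5,0,0,0,0,0,0]
    - [-15,0,0,0,0,0,0]
    - [-30,0,0,0,0,0,0]
    - [-35,0,0,0,0,0,0]
    - [-20,0,0,0,0,0,0]
    - [0,0,0,0,0,0,0]

```text
clock: 10.0
eef_pos: [0.6102, -0.2973, 0.2391]
tool_rot: [0.501, 0.496, -0.499, 0.504]
ft_force: [0.4, -0.2, 1.1]
grip_width: 0.0427
```

```bash
cat > chk.py <<'E'
from h import *
import sys
for n in("top","side"):
    p=camera(n);W=cloud(p);cv2.imwrite(f"pics/chk_{n}.png",p["frame"][...,::-1])
    for k in sys.argv[1:]:
        H=D[k][1];R=D[k][0]/2
        ce,z,s=lid(W,C[k],R,H-.012)
        N=near(W,ce,R-.004);N=N[(N[:,2]<H+.014)&(N[:,2]>H-.004)&(np.hypot(*(N[:,:2]-ce).T)>.02)]
        pl=np.linalg.lstsq(np.c_[N[:,:2]-ce,np.ones(len(N))],N[:,2],rcond=None)[0]
        print(n,k,"disc",ce.round(4),"top z",z.round(4),"want",H+.007,"slope",pl[:2].round(3),"knob",s.round(4))
E
python3 chk.py blue
```

```text
top blue disc [ 0.6064 -0.296 ] top z 0.1223 want 0.12300000000000001 slope [0.001 0.004] knob [ 0.6061 -0.2962  0.1371]
side blue disc [ 0.6089 -0.2983] top z 0.1225 want 0.12300000000000001 slope [0.001 0.001] knob [ 0.6093 -0.2977  0.137 ]
```

Blue is fully home and level. Next is the yellow lid.

Request:
play_rows:
  plan:
    - [0,-30,0,0,0,0,0]
    - [0,-38,0,0,0,0,0]
    - [0,-38,0.5,0,0,0,0]
    - [0,-33.4,1,0,0,0,0]
    - [25,0,0,0,0,0,0]
    - [35,0,0,0,0,0,0]
    - [35,0,0,0,0,0,0]
    - [35,0,0,0,0,0,0]
    - [25,0,0,0,0,0,0]
    - [10,0,0,0,0,0,0]
    - [0,0,0,0,0,0,0]
    - [0,0,0,0,0,0,0]

```text
clock: 11.1
eef_pos: [0.468, -0.2974, 0.0665]
tool_rot: [0.5, 0.501, -0.5, 0.499]
ft_force: [0.1, -1.1, 0.8]
grip_width: 0.0427
```

Positions match (0.4685, -0.298). I lower, grip, lift, and start toward the canister.

Request:
play_rows:
  plan:
    - [15,0.4,0.6,0,0,0,0]
    - [12,0,0,0,0,0,0]
    - [10,0,0,0,0,0,0]
    - [5,0,0,0,0,0,0]
    - [2,0,0,0,0,0,0]
    - [0,0,0,0,0,0,0]
    - [0,0,0,0,0,0,1]
    - [0,0,0,0,0,0,1]
    - [0,0,0,0,0,0,1]
    - [0,0,0,0,0,0,1]
    - [0,0,0,0,0,0,1]
    - [0,0,0,0,0,0,1]
    - [-5,0,0,0,0,0,1]
    - [-15,0,0,0,0,0,1]
    - [-30,0,0,0,0,0,1]
    - [-35,0,0,0,0,0,1]
    - [-35,0,0,0,0,0,1]
    - [-35,0,0,0,0,0,1]
    - [-25,0,0,0,0,0,1]
    - [0,0,0,0,0,0,1]

```text
clock: 12.77
eef_pos: [0.4715, -0.3, 0.2094]
tool_rot: [0.501, 0.496, -0.499, 0.504]
ft_force: [0.6, -1.1, -0.3]
grip_width: 0.0217
```

Request:
play_rows:
  plan:
    - [0,12,-15,0,0,0,1]
    - [0,22,-28,0,0,0,1]
    - [0,22,-28,0,0,0,1]
    - [0,22,-28,0,0,0,1]
    - [0,22,-28,0,0,0,1]
    - [0,22,-28,0,0,0,1]
    - [0,22,-28,0,0,0,1]
    - [0,16,-17,0,0,0,1]
    - [0,7.5,-8.5,0,0,0,1]
    - [20,0,0,0,0,0,1]
    - [25,0,0,0,0,0,1]
    - [10,0,0,0,0,0,1]
    - [0,0,0,0,0,0,1]
    - [0,0,0,0,0,0,1]

```text
clock: 13.93
eef_pos: [0.6352, -0.0903, 0.1469]
tool_rot: [-0.5, -0.501, 0.501, -0.499]
ft_force: [0.6, 0.5, -1.3]
grip_width: 0.0217
```

```bash
python3 held.py yellow
```

```text
[ 0.6352 -0.0903  0.1469] 0.0217 [ 0.6  0.5 -1.3]
top pts 231 [0.1376 0.1411 0.144 ]
  disc centre-eef [-2.8 -0.2] plane [-0.0057 -0.061   0.1431] hull span mm [69. 26. 12.]
  pinpoint lid [([0.634, -0.088, 0.124], 0.53)]
  rim [ 0.6358 -0.0877]
side pts 850 [0.1383 0.1435 0.1455]
  disc centre-eef [ 2.1 -1.9] plane [0.0291 0.0359 0.1435] hull span mm [90. 90. 26.]
  pinpoint lid [([0.636, -0.091, 0.127], 0.91), ([0.481, 0.181, -0.006], 0.68), ([0.608, -0.301, 0.104], 0.31)]
  rim [ 0.6373 -0.0908]
```

Request:
play_rows:
  plan:
    - [6,0.4,-1,0,0,0,1]
    - [7,0,0,0,0,0,1]
    - [5,0,0,0,0,0,1]
    - [4,0,0,0,0,0,1]
    - [2,0,0,0,0,0,1]
    - [2,0,0,0,0,0,1]
    - [1,0,0,0,0,0,1]
    - [1,0,0,0,0,0,1]
    - [0.5,0,0,0,0,0,1]
    - [0,0,0,0,0,0,1]
    - [0,0,0,0,0,0,1]

```text
clock: 15.05
eef_pos: [0.6368, -0.0888, 0.1195]
tool_rot: [0.5, 0.5, -0.5, 0.5]
ft_force: [-0.1, 0.0, -1.6]
grip_width: 0.0212
```

Request:
play_rows:
  plan:
    - [0.5,0,0,0,0,0,1]
    - [0.5,0,0,0,0,0,1]
    - [0.5,0,0,0,0,0,1]
    - [0,0,0,0,0,0,1]
    - [0,0,0,0,0,0,1]

```text
clock: 15.47
eef_pos: [0.6367, -0.0888, 0.118]
tool_rot: [0.5, 0.5, -0.5, 0.5]
ft_force: [0.4, -0.2, -0.5]
grip_width: 0.0215
```

Request:
play_rows:
  plan:
    - [0.5,0,0,0,0,0,1]
    - [0.3,0,0,0,0,0,1]
    - [0,0,0,0,0,0,1]
    - [0,0,0,0,0,0,1]

```text
clock: 15.8
eef_pos: [0.6368, -0.0888, 0.118]
tool_rot: [0.5, 0.5, -0.5, 0.5]
ft_force: [-1.9, -0.5, 5.3]
grip_width: 0.0216
```

Request:
play_rows:
  plan:
    - [-0.3,0,0,0,0,0,0.3]
    - [0,0,0,0,0,0,0.1]
    - [0,0,0,0,0,0,0]
    - [0,0,0,0,0,0,0]
    - [-5,0,0,0,0,0,0]
    - [-15,0,0,0,0,0,0]
    - [-30,0,0,0,0,0,0]
    - [-35,0,0,0,0,0,0]
    - [-15,0,0,0,0,0,0]
    - [0,-30,-15,0,0,0,0]
    - [0,-34,-22,0,0,0,0]
    - [0,-34,-22,0,0,0,0]
    - [0,-34,-30,0,0,0,0]
    - [0,-34,-30,0,0,0,0]
    - [0,-25.5,-26.6,0,0,0,0]
    - [0,0,0,0,0,0,0]
    - [0,0,0,0,0,0,0]

```text
clock: 17.22
eef_pos: [0.4498, 0.0531, 0.2182]
tool_rot: [0.5, 0.5, -0.499, 0.501]
ft_force: [0.4, 0.3, 0.2]
grip_width: 0.0428
```

```bash
python3 chk.py blue yellow
python3 - <<'E'
from h import *
W=cloud(camera("side"))
print(lid(W,L["red"],.042),lid(W,L["grey"],.038))
E
```

```text
top blue disc [ 0.6063 -0.2959] top z 0.1223 want 0.12300000000000001 slope [-0.002  0.006] knob [ 0.6064 -0.2963  0.137 ]
top yellow disc [ 0.6352 -0.0876] top z 0.1123 want 0.113 slope [-0.001 -0.001] knob [ 0.6353 -0.0881  0.127 ]
side blue disc [ 0.6086 -0.2986] top z 0.1225 want 0.12300000000000001 slope [0.002 0.001] knob [ 0.6092 -0.2979  0.1373]
side yellow disc [ 0.6374 -0.0905] top z 0.1123 want 0.113 slope [0.009 0.004] knob [ 0.6383 -0.0893  0.1269]
(array([0.44704527, 0.05458066]), np.float64(0.018076098863302595), array([0.44696502, 0.05644149, 0.0331223 ])) (array([0.48020794, 0.17735972]), np.float64(0.018034453982246772), array([0.48108017, 0.17914073, 0.03304872]))
```

View pics/chk_side.png

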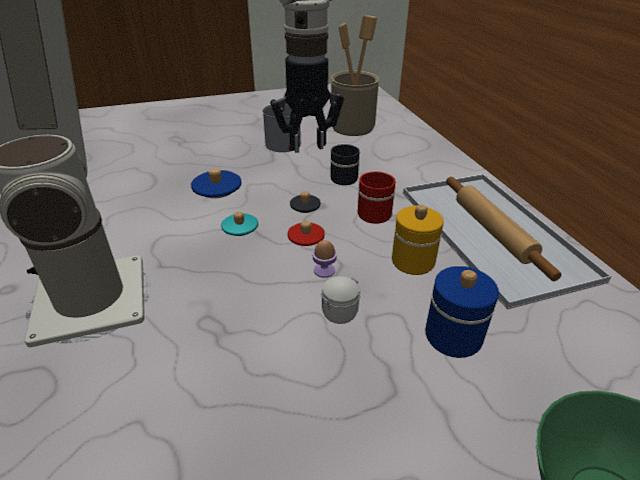

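Blue (px 463,300) and yellow (418,235) are both seated. The red lid is at (306,233), with the gripper roughly above it.

Request:
play_rows:
  plan:
    - [25,0,0,0,0,0,0]
    - [35,0,0,0,0,0,0]
    - [35,0,0,0,0,0,0]
    - [30,0,0,0,0,0,0]
    - [15,0,0,0,0,0,0]
    - [10,0,0,0,0,0,0]
    - [0,0,0,0,0,0,0]
    - [0,0,0,0,0,0,0]

```text
clock: 18.03
eef_pos: [0.4511, 0.0511, 0.0667]
tool_rot: [-0.5, -0.5, 0.501, -0.499]
ft_force: [0.2, 0.7, 0.8]
grip_width: 0.0429
```

Request:
play_rows:
  plan:
    - [5,-5.6,-5.7,0,0,0,0]
    - [12,0,0,0,0,0,0]
    - [12,0,0,0,0,0,0]
    - [8,0,0,0,0,0,0]
    - [5,0,0,0,0,0,0]
    - [2.2,0,0,0,0,0,0]
    - [0,0,0,0,0,0,0]
    - [0,0,0,0,0,0,1]
    - [0,0,0,0,0,0,1]
    - [0,0,0,0,0,0,1]
    - [0,0,0,0,0,0,1]
    - [0,0,0,0,0,0,1]
    - [0,0,0,0,0,0,1]
    - [-5,0,0,0,0,0,1]
    - [-15,0,0,0,0,0,1]
    - [-30,0,0,0,0,0,1]
    - [-35,0,0,0,0,0,1]
    - [-35,0,0,0,0,0,1]
    - [-25,0,0,0,0,0,1]
    - [-25,0,0,0,0,0,1]

```text
clock: 19.7
eef_pos: [0.445, 0.0577, 0.1951]
tool_rot: [0.5, 0.5, -0.5, 0.5]
ft_force: [0.5, 0.6, -2.0]
grip_width: 0.0217
```

Request:
play_rows:
  plan:
    - [0,15,-4,0,0,0,1]
    - [0,27,-6.4,0,0,0,1]
    - [0,27,-6.4,0,0,0,1]
    - [0,27,-6.4,0,0,0,1]
    - [0,27,-6.4,0,0,0,1]
    - [0,27,-6.4,0,0,0,1]
    - [0,22,-5,0,0,0,1]
    - [0,12.2,-2.6,0,0,0,1]
    - [15,0,0,0,0,0,1]
    - [25,0,0,0,0,0,1]
    - [15,0,0,0,0,0,1]
    - [0,0,0,0,0,0,1]
    - [0,0,0,0,0,0,1]

```text
clock: 20.78
eef_pos: [0.6281, 0.1011, 0.1368]
tool_rot: [-0.499, -0.501, 0.501, -0.499]
ft_force: [0.3, -0.2, -0.9]
grip_width: 0.0213
```

```bash
python3 held.py red
```

```text
[0.6281 0.1011 0.1368] 0.0213 [ 0.3 -0.2 -0.9]Traceback (most recent call last):
  File "held.py", line 9, in <module>
    print(n,"pts",len(N),np.percentile(N[:,2],[5,50,95]).round(4))
                         ~~~~~~~~~~~~~^^^^^^^^^^^^^^^^^^
    return _quantile_unchecked(
        a, q, axis, out, overwrite_input, method, keepdims, weights)
    return _ureduce(a,
                    func=_quantile_ureduce_func,
    ...<5 lines>...
                    overwrite_input=overwrite_input,
                    method=method)
    r = func(a, **kwargs)
    result = _quantile(arr,
                       quantiles=q,
    ...<2 lines>...
                       out=out,
                       weights=wgt)
    slices_having_nans = np.isnan(arr[-1, ...])
                                  ~~~^^^^^^^^^
IndexError: index -1 is out of bounds for axis 0 with size 0
```

```bash
sed -i 's/("top","side")/("side",)/' held.py; python3 held.py red
```

```text
[0.6292 0.1012 0.1384] 0.0216 [-0.3 -0.4 -0.9]
side pts 513 [0.1253 0.1326 0.14  ]
  disc centre-eef [ 0.5 -3.6] plane [0.0319 0.07   0.1327] hull span mm [82. 79. 28.]
  pinpoint lid [([0.634, 0.102, 0.114], 0.87), ([0.311, 0.136, 0.001], 0.84)]
  rim [0.631  0.0991]
```

Request:
play_rows:
  plan:
    - [6,0.6,0,0,0,0,1]
    - [7,0,0,0,0,0,1]
    - [5,0,0,0,0,0,1]
    - [4,0,0,0,0,0,1]
    - [2,0,0,0,0,0,1]
    - [2,0,0,0,0,0,1]
    - [1,0,0,0,0,0,1]
    - [1,0,0,0,0,0,1]
    - [0.5,0,0,0,0,0,1]
    - [0,0,0,0,0,0,1]
    - [0,0,0,0,0,0,1]

```text
clock: 21.85
eef_pos: [0.63, 0.1013, 0.1098]
tool_rot: [0.5, 0.5, -0.5, 0.5]
ft_force: [-0.1, 0.4, -0.8]
grip_width: 0.0215
```

Request:
play_rows:
  plan:
    - [0.5,0,0,0,0,0,1]
    - [0.5,0,0,0,0,0,1]
    - [0.5,0,0,0,0,0,1]
    - [0.5,0,0,0,0,0,1]
    - [0,0,0,0,0,0,1]
    - [0,0,0,0,0,0,1]

```text
clock: 22.35
eef_pos: [0.6299, 0.1013, 0.108]
tool_rot: [0.5, 0.5, -0.5, 0.5]
ft_force: [-1.1, -0.7, 0.7]
grip_width: 0.0213
```

Request:
play_rows:
  plan:
    - [0.4,0,0,0,0,0,1]
    - [0,0,0,0,0,0,1]
    - [0,0,0,0,0,0,1]

```text
clock: 22.6
eef_pos: [0.6299, 0.1013, 0.1079]
tool_rot: [0.5, 0.5, -0.5, 0.5]
ft_force: [-2.7, 0.4, 6.3]
grip_width: 0.0214
```

Request:
play_rows:
  plan:
    - [-0.3,0,0,0,0,0,0.3]
    - [0,0,0,0,0,0,0.1]
    - [0,0,0,0,0,0,0]
    - [0,0,0,0,0,0,0]
    - [-5,0,0,0,0,0,0]
    - [-15,0,0,0,0,0,0]
    - [-30,0,0,0,0,0,0]
    - [-30,0,0,0,0,0,0]
    - [-20,0,0,0,0,0,0]
    - [0,-15,-8.5,0,0,0,0]
    - [0,-25,-13,0,0,0,0]
    - [0,-25,-13,0,0,0,0]
    - [0,-25,-13,0,0,0,0]
    - [0,-25,-13,0,0,0,0]
    - [0,-25,-13,0,0,0,0]
    - [0,-10,-5,0,0,0,0]
    - [0,0,0,0,0,0,0]
    - [0,0,0,0,0,0,0]

```text
clock: 24.1
eef_pos: [0.4804, 0.18, 0.2082]
tool_rot: [0.5, 0.5, -0.499, 0.501]
ft_force: [0.7, -0.1, -0.6]
grip_width: 0.0428
```

```bash
python3 chk.py red yellow
```

```text
top red disc [0.6288 0.1017] top z 0.1026 want 0.10300000000000001 slope [0.005 0.   ] knob [0.6287 0.1014 0.1174]
top yellow disc [ 0.6352 -0.0878] top z 0.1123 want 0.113 slope [0.002 0.002] knob [ 0.6349 -0.0881  0.1273]
side red disc [0.6305 0.0984] top z 0.1023 want 0.10300000000000001 slope [0.012 0.028] knob [0.6312 0.1008 0.1169]
side yellow disc [ 0.6371 -0.0906] top z 0.1123 want 0.113 slope [0.009 0.011] knob [ 0.6383 -0.0892  0.1272]
```

Red is home too. Now grey: 186 mm down to z 0.0225.

Request:
play_rows:
  plan:
    - [20,0,0,0,0,0,0]
    - [30,0,0,0,0,0,0]
    - [30,0,0,0,0,0,0]
    - [30,0,0,0,0,0,0]
    - [25,0,0,0,0,0,0]
    - [15,0,0,0,0,0,0]
    - [0,0,0,0,0,0,0]
    - [0,0,0,0,0,0,0]

```text
clock: 24.87
eef_pos: [0.4802, 0.179, 0.0566]
tool_rot: [-0.5, -0.5, 0.501, -0.499]
ft_force: [0.6, -0.7, 0.8]
grip_width: 0.0428
```

Request:
play_rows:
  plan:
    - [10,0,-0.6,0,0,0,0]
    - [12,0,0,0,0,0,0]
    - [7,0,0,0,0,0,0]
    - [4,0,0,0,0,0,0]
    - [1.3,0,0,0,0,0,0]
    - [0,0,0,0,0,0,0]
    - [0,0,0,0,0,0,1]
    - [0,0,0,0,0,0,1]
    - [0,0,0,0,0,0,1]
    - [0,0,0,0,0,0,1]
    - [0,0,0,0,0,0,1]
    - [0,0,0,0,0,0,1]
    - [-5,0,0,0,0,0,1]
    - [-15,0,0,0,0,0,1]
    - [-30,0,0,0,0,0,1]
    - [-30,0,0,0,0,0,1]
    - [-30,0,0,0,0,0,1]
    - [-30,0,0,0,0,0,1]
    - [-20,0,0,0,0,0,1]
    - [0,0,0,0,0,0,1]

```text
clock: 26.53
eef_pos: [0.4825, 0.1814, 0.1882]
tool_rot: [0.503, 0.499, -0.497, 0.501]
ft_force: [1.0, -0.6, -0.8]
grip_width: 0.0216
```

Request:
play_rows:
  plan:
    - [0,12,-9,0,0,0,1]
    - [0,20,-15,0,0,0,1]
    - [0,20,-15,0,0,0,1]
    - [0,20,-15,0,0,0,1]
    - [0,20,-15,0,0,0,1]
    - [0,20,-15,0,0,0,1]
    - [0,18,-14,0,0,0,1]
    - [0,10.8,-8.1,0,0,0,1]
    - [15,0,0,0,0,0,1]
    - [25,0,0,0,0,0,1]
    - [15,0,0,0,0,0,1]
    - [0,0,0,0,0,0,1]
    - [0,0,0,0,0,0,1]
    - [0,0,0,0,0,0,1]

```text
clock: 27.7
eef_pos: [0.6209, 0.2865, 0.1285]
tool_rot: [0.5, 0.5, -0.5, 0.5]
ft_force: [0.1, 0.1, -1.2]
grip_width: 0.0214
```

```bash
python3 held.py grey;python3 - <<'E'
import cv2,h,numpy as np
s=cv2.imread("pics/held_grey_side.png")[60:240,230:470]
w=h.camera("wrist")["frame"][...,::-1]
cv2.imwrite("pics/p4.png",cv2.resize(np.hstack([w,cv2.resize(s,(640,480))]),(800,300)))
E
```

```text
[0.6209 0.2865 0.1285] 0.0214 [ 0.1  0.1 -1.2]
side pts 329 [0.1082 0.1224 0.1317]
  disc centre-eef [-0.  -4.8] plane [0.0304 0.0769 0.1223] hull span mm [74. 68. 28.]
  pinpoint lid [([0.623, 0.288, 0.104], 0.84), ([0.61, -0.302, 0.102], 0.15)]
  rim [0.6221 0.2842]
```

View pics/p4.png

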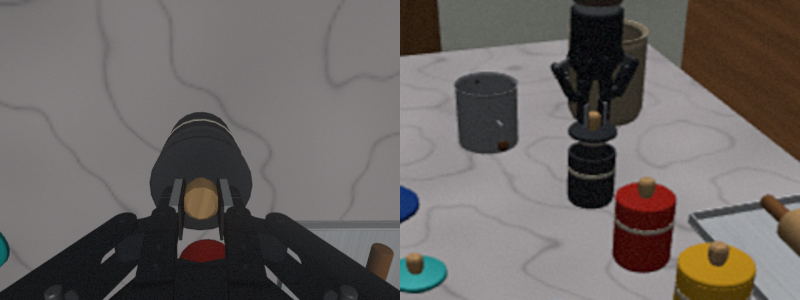

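The grey lid (592,132) hangs directly above its canister (591,150 rim), and the wrist view also shows it centred. I lower it.

Request:
play_rows:
  plan:
    - [6,0,0.6,0,0,0,1]
    - [7,0,0,0,0,0,1]
    - [5,0,0,0,0,0,1]
    - [4,0,0,0,0,0,1]
    - [2,0,0,0,0,0,1]
    - [2,0,0,0,0,0,1]
    - [1,0,0,0,0,0,1]
    - [1,0,0,0,0,0,1]
    - [1,0,0,0,0,0,1]
    - [0,0,0,0,0,0,1]
    - [0,0,0,0,0,0,1]

```text
clock: 28.77
eef_pos: [0.6207, 0.2859, 0.0993]
tool_rot: [0.5, 0.5, -0.5, 0.5]
ft_force: [-0.4, -0.0, -1.4]
grip_width: 0.0213
```

Request:
play_rows:
  plan:
    - [0.5,0,0,0,0,0,1]
    - [0.5,0,0,0,0,0,1]
    - [0.5,0,0,0,0,0,1]
    - [0,0,0,0,0,0,1]
    - [0,0,0,0,0,0,1]

```text
clock: 29.18
eef_pos: [0.6207, 0.2859, 0.0982]
tool_rot: [0.5, 0.5, -0.5, 0.5]
ft_force: [0.5, 0.3, 1.6]
grip_width: 0.0218
```

Request:
play_rows:
  plan:
    - [0.3,0,0,0,0,0,1]
    - [0,0,0,0,0,0,1]
    - [0,0,0,0,0,0,1]

```text
clock: 29.43
eef_pos: [0.6208, 0.286, 0.0981]
tool_rot: [0.5, 0.5, -0.5, 0.5]
ft_force: [-1.9, -1.4, 5.2]
grip_width: 0.0215
```

Seated in light contact. I release, rise and retract toward the base so the cameras can see it.

Request:
play_rows:
  plan:
    - [-0.3,0,0,0,0,0,0.3]
    - [0,0,0,0,0,0,0.1]
    - [0,0,0,0,0,0,0]
    - [0,0,0,0,0,0,0]
    - [-5,0,0,0,0,0,0]
    - [-15,0,0,0,0,0,0]
    - [-30,0,0,0,0,0,0]
    - [-30,0,0,0,0,0,0]
    - [-30,0,0,0,0,0,0]
    - [0,-20,0,0,0,0,0]
    - [0,-25,0,0,0,0,0]
    - [0,-25,0,0,0,0,0]
    - [0,-25,0,0,0,0,0]
    - [0,-25,0,0,0,0,0]
    - [0,-25,0,0,0,0,0]
    - [0,-20,0,0,0,0,0]
    - [0,-10,0,0,0,0,0]
    - [0,0,0,0,0,0,0]
    - [0,0,0,0,0,0,0]

```text
clock: 31.02
eef_pos: [0.4463, 0.2862, 0.2083]
tool_rot: [0.5, 0.5, -0.499, 0.5]
ft_force: [0.3, 0.1, -1.0]
grip_width: 0.0428
```

```bash
python3 chk.py blue yellow red grey
python3 - <<'E'
from h import *
p=camera("side")
for t in("hinged_jar","egg_cup"):print(t,[(np.round(d["centre"],3).tolist(),round(d["confidence"],2)) for d in pinpoint(t,p)])
E
```

```text
top blue disc [ 0.6062 -0.296 ] top z 0.1222 want 0.12300000000000001 slope [0.    0.001] knob [ 0.6063 -0.2964  0.1372]
top yellow disc [ 0.635 -0.088] top z 0.1123 want 0.113 slope [0.004 0.002] knob [ 0.6355 -0.0881  0.1271]
top red disc [0.6284 0.1018] top z 0.1024 want 0.10300000000000001 slope [0.001 0.003] knob [0.6287 0.1017 0.1177]
top grey disc [0.6194 0.2858] top z 0.0925 want 0.093 slope [-0.007 -0.   ] knob [0.6193 0.2861 0.1073]
side blue disc [ 0.6087 -0.2983] top z 0.1225 want 0.12300000000000001 slope [ 0. -0.] knob [ 0.6091 -0.2978  0.1374]
side yellow disc [ 0.6372 -0.0911] top z 0.1123 want 0.113 slope [0.009 0.017] knob [ 0.6378 -0.0892  0.1272]
side red disc [0.6306 0.0987] top z 0.1021 want 0.10300000000000001 slope [0.019 0.027] knob [0.6315 0.1003 0.1173]
side grey disc [0.6212 0.2825] top z 0.0921 want 0.093 slope [0.032 0.04 ] knob [0.6222 0.2847 0.1068]
hinged_jar [([0.446, -0.182, 0.001], 0.65), ([0.623, 0.283, 0.07], 0.34)]
egg_cup [([0.447, -0.064, -0.0], 0.91)]
```

View pics/chk_side.png

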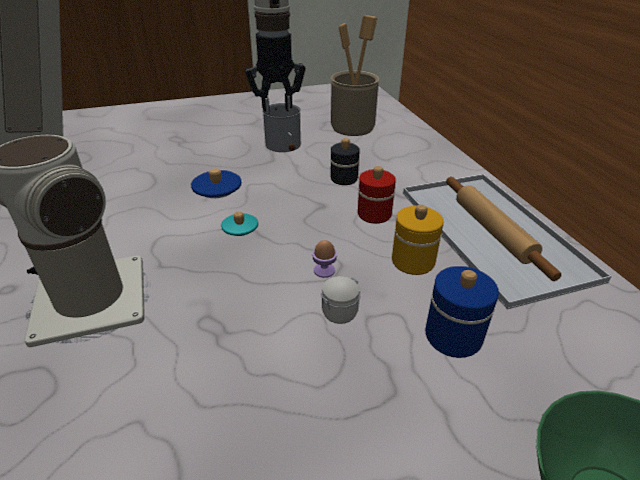

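All four canisters are lidded, and the egg, jar, turquoise lid and large blue lid haven't moved. I'm handing in.

```bash
python3 -c "
from workcell import *
print(job_done())"
```

```text
the job is handed in; nothing more can be done
None
```

All four lids (blue, yellow, red and grey) are back on their own canisters, and I handed the job in at about 31 s. No verdict was reported.

- **Handling:** I picked each lid up by its knob and lowered it until it touched the rim with roughly 4–7 N. Then I released it and backed the arm clear.
- **Fit:** both cameras put every disc top within 1 mm of its fully seated height. The overhead camera shows slopes of 0.007 or less.
- **Position:** the lids sit within about 1 mm (overhead camera) to 2 mm (side camera) of where I first measured the canister rims, so the canisters stayed put.
- **Bystanders:** the egg cup and jar were found within about 4 mm of their first estimates, which is the detector's own error. The turquoise lid and the larger blue lid were not touched.
- **Disagreements:** the two cameras differ by a steady 3 mm or so, so I averaged them. The side camera also shows slopes of up to 0.04 on the distant grey lid and 0.03 on the red one. I put that down to edge pixels, because the overhead camera shows both level. While I was placing the red and grey lids, the arm was in the overhead camera's way, so I aligned those from the averaged rim positions, the side view and, for grey, the wrist view.

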